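Hang the sweets pail on the checkout display hook

ROBOT

A 6-joint arm with a two-finger parallel gripper is mounted at the origin on the work surface. World frame = base frame: x ahead of the robot, y to its left, z up, the work surface at z = 0. Lengths are in mm, angles in rad, forces in N, time in s.
With the tool pointing down it reaches from about 350 to 975 mm from the base axis. Payload 7.1 kg.
Tool frame: the origin (TCP) lies midway between the tips of the shut fingers; the grasp point (between the pads) lies 19 mm behind it (ctrl.hold_point_z is the distance from the TCP to the grasp point, in mm); x points along the fingers, y is the direction in which the jaws open and shut, and the axes are right-handed (so a half turn about x gives the same grasp; the last joint's range is limited). The gripper opens to 88 mm and grips with 3 to 60 N. Pads are 20 mm wide; open, the fingers measure 115 mm over their backs; the gripper's body (75 mm by 178 mm) begins 61 mm behind the grasp point.
Start: joints at [-1.23, 0.423, 1.63, -0, 1.089, -0.019], TCP at [220.071, -584.956, 222.675] pointing down, gripper open.
Joint ranges: [-3, 3], [-0.9, 2.11], [0.09, 2.58], [-1.31, 4.45], [0.11, 2.69], [-2.54, 2.54]. Speed limits (rad/s): [2.39, 2.39, 3.01, 3.14, 3.14, 3.14].

INTERFACE

Orientations are given as a rotation vector (axis times angle).
In Python, from workcell import ctrl, get_image, calibration gives the robot as it stands.
- The arm moves only by the tool move_arm, never from a script. Its argument "rows" is a list of rows, each a list of 5 numbers: the shift along the world's x, y, z in mm, then the turn about the world's z in rad, then the closure, from -1 (fully open) to 1 (shut). In form: [[tx, ty, tz, roll, jaw], ...]. A call has 1 to 12 rows; each row is the pose to reach, as a shift and turn from the pose measured when the call began; what a row does not reach only later rows make up. A row lasts 1/8 s, in which the tool goes at most 62.5 mm and 10.7 degrees, less where a joint would pass 70% of its speed; a pose out of reach is approached as far as the arm can. A call with a gripper value outside its range is refused whole. The fingers move at their own pace and stop on an object; the grip force is fixed at half the most. Time passes only in rows, so rows that repeat a pose let the fingers close. It gives the time, the measured TCP pose, the force and the opening at its end, in the units of the state.
- ctrl.get_obs(): the state, without advancing time (a new reading comes with each control period).
- get_image(name): name is "scene" or "top"; returns the picture (480x640x3 uint8, blue, green, red); there is no depth.
- calibration(name): a dict with "fx", "fy", "cx", "cy" (pixels), "D" ([k1, k2, p1, p2, k3] as OpenCV has them; the pictures are not rectified), "view" (4x4, takes a point from world to camera coordinates). Camera axes: x right, y up, looking along -z (the intrinsics and any distortion apply to the point x, -y, -z); pixel columns grow to the right and rows downward; lengths in mm; the calibration is good to about 2 mm. A picture is of the moment at which its call begins. calibration takes no time and is no camera call.
- ctrl.close_job(): hands the job in, once; it reports no verdict.
The state is a dict: "t": time; "qpos": joint angles; "qvel": joint speeds; "joint_torque": joint torques, N m; "ee_pos": TCP position; "orientation": TCP orientation; "ft_force": force on the tool from outside, world axes, zero at the start; "moment": the same for the moment, N m; "width": finger opening in mm.
Only numpy, scipy, OpenCV 4.12 (cv2) and the standard library are available. Lean on these libraries where they do the work, as an engineer would, in place of code of your own. Each camera call takes 0.05 s, during which the arm holds its last target.

TASK

Raise the folded bail of the little steel pail until it stands upright, without shoving the pail along or tipping it. Then lift the pail and hang it by its bail on the empty two-prong hook of the counter rack, the bail lying across both prongs behind their upturned tips: the prongs are springy and bent a little by use, so feel for them, never press hard on them, and let go only once the hook carries the pail. Leave the other things on the counter alone.

Things in the scene. Friction and masses are not known exactly. Their poses are not given: they have to be found in the camera images.
- pail: Small galvanised pail standing left or right of the rack, rolls of sweets below its rim, 0.3 to 0.65 kg in all. 92 mm wide at the foot, 125 mm over the rolled rim, rim 96 mm high; an ear at its +y and -y side rises to 109 mm. Origin: centre of its underside; z up, y from ear to ear. The white plastic tub of like size has no bail and is not it.
- bail (a joint): Angle (rad) of the pail's wire bail about a line along the pail's y, 100 mm above its origin. 0 = flat on the rim towards the pail's -x (the robot's side), pi/2 = upright, pi = flat the other way. Starts at 0 to 0.25. Stiff hinge (0.03 N m, 0.4 N at the crown): it stays where left. Wire 4.4 mm; arms 109 mm apart; straight crown 92 mm long, 80 mm from the hinge and parallel to it.
- bail_grip (a point): Centre of the wooden grip, a round sleeve 13 mm thick, 40 mm long, on the middle of the bail's crown, 26 mm of bare wire on either side. y runs along the grip, x points to the hinge line 80 mm off (down when upright). Folded, it overhangs the rim 100 mm or more above the counter, open below and outside; the 11 mm gap to the rim is too narrow for a finger.
- rack: Dark steel counter rack, fixed. Origin: on the counter midway between its posts; x away from the robot (yaw within 0.2), z up. Posts 18 mm square at y = +-90 mm, 268 mm high; feet 12 mm high, reaching 130 mm to the front (-x); cross bar at 250 mm with the two-prong hook on its front; small carded packs on the back.
- hook_root (a point): Root of the bright two-prong hook on the bar (axes as the rack's, height 250 mm). Prongs 4.6 mm thick at y = +-32 mm run to -x, with a dip at x = -93 and upturned tips at x = -115, 22 mm above the dip. Straight, they carry the crown (and grip centre) at x -93, y 0, z -3; bent by use, up to 14 mm higher or lower there, not measured. Spring about 4.5 N per mm; spoilt by over 15 N.
- tub: Bystander: white plastic tub, 116 mm wide, 85 mm high, no bail, on the rack's other side from the pail. Origin under its centre.
- carton: Bystander: open red carton of yellow packs, 90 x 150 x 45 mm, in front of the rack. Origin under its centre.
- can: Bystander: drink can, 52 mm wide, 115 mm high. Origin under its centre.
- tape: Bystander: roll of packing tape lying flat, 84 mm wide, 24 mm high. Origin under its centre.
- stapler: Bystander: stapler, 130 x 34 x 44 mm. Origin under its centre.
- marker: Bystander: white marker pen lying, 130 mm long, 17 mm thick. Origin under its middle.
- scanner: Bystander: hand barcode scanner lying, 160 x 66 x 30 mm. Origin near its middle, on the counter.
Not all that is in view belongs to the job. Leave any purple look-alike of the pail alone.

How it is judged:
By the outcome, as a careful person would: the job done as asked, in the order asked, and still so for the second after the job is handed in, with the robot touching nothing.
It also fails if it takes over 72 s, if anything falls off the work surface, if the arm or the gripper's body presses on something with over 40 N, if the wrist force passes 120 N, or if a joint passes its speed limit or range.

## Working session

There is one attempt and no reset: what is moved stays moved. The work goes in short steps, Python scripts to look and compute and a tool call to move; the robot and the scene stay as the last step left them, time stands still between calls to the robot, and variables do not carry over. Pictures are saved under pics/ and viewed, and the job is handed in when it is done.

Besides the shell and the picture viewer there is one more tool, called after "Request:" in YAML: its name, and indented under it one key for each argument. move_arm: Moves the arm, as the interface text tells. Its arguments: {"type":"object","properties":{"rows":{"type":"array"}},"required":["rows"]}

```bash
mkdir -p pics; ls
python3 - <<'E'
from workcell import ctrl, get_image, calibration
import cv2, numpy as np
for n in ("scene","top"):
    cv2.imwrite(f"pics/{n}0.png",get_image(n))
    c=calibration(n); print(n,{k:np.round(v,3).tolist() for k,v in c.items()})
print(ctrl.get_obs(), ctrl.hold_point_z)
E
```

```text
pics
scene {'fx': 486.773, 'fy': 486.773, 'cx': 322.014, 'cy': 243.102, 'D': [-0.125, 0.0, 0.0, 0.0, 0.0], 'view': [[-0.764, 0.645, 0.02, 400.981], [-0.406, -0.504, 0.763, 59.944], [0.501, 0.575, 0.647, -1560.958], [0.0, 0.0, 0.0, 1.0]]}
top {'fx': 470.893, 'fy': 470.893, 'cx': 319.893, 'cy': 242.466, 'D': [-0.096, 0.0, 0.0, 0.0, 0.0], 'view': [[0.021, -1.0, -0.006, -15.464], [0.987, 0.02, 0.162, -534.404], [-0.162, -0.009, 0.987, -1032.15], [0.0, 0.0, 0.0, 1.0]]}
{'t': 0.1, 'qpos': array([-1.23000700e+00,  4.23746994e-01,  1.63059510e+00, -2.79235978e-05,
        1.08857342e+00, -1.90233944e-02]), 'qvel': array([-0.00097626, -0.00281115, -0.00232161,  0.00120509, -0.00045904,
       -0.00062187]), 'joint_torque': array([ 1.77076640e-05, -5.45610130e+01, -2.74324358e+01,  6.44604745e-02,
        1.89116865e-02, -1.92959504e-05]), 'ee_pos': array([ 219.90267707, -584.51763073,  221.99755916]), 'orientation': array([ 2.02562318,  0.36980384, -2.02610978]), 'ft_force': array([-0.41982025,  0.80729641, -0.97400314]), 'moment': array([0.01987933, 0.01516015, 0.01110878]), 'width': 87.62844481150914} 18.700000000000003
```

View pics/scene0.png

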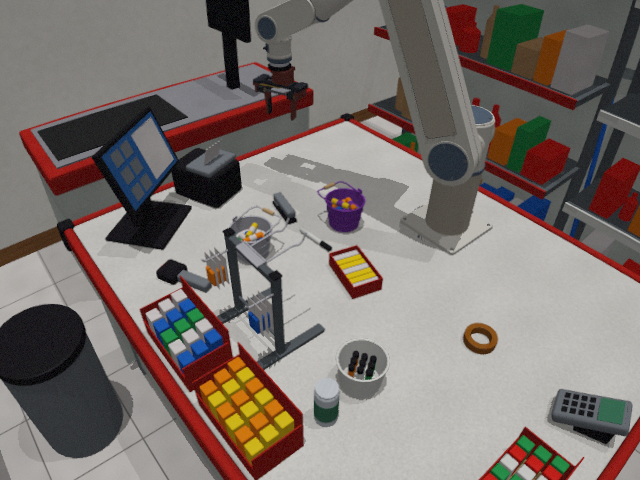

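View pics/top0.png

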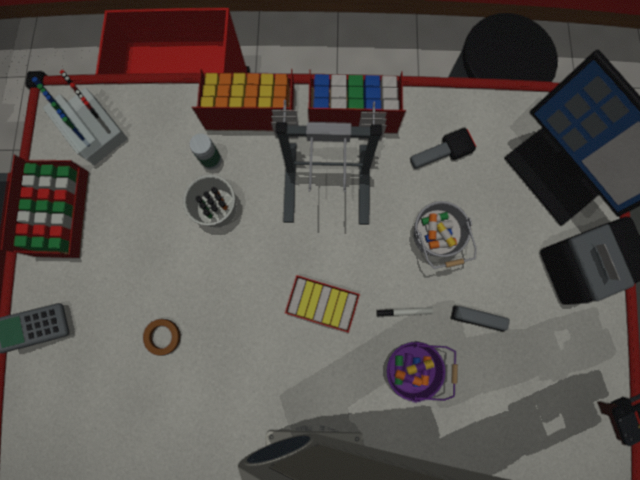

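Candidates in the top picture are the steel pail (440,230), the white tub without a bail (212,202) and the purple look-alike (417,371). By the description I choose the steel pail at (440,230). Next I check it in close crops.

Run:
```python
import cv2, numpy as np
t=cv2.imread("pics/top0.png"); s=cv2.imread("pics/scene0.png")
cv2.imwrite("pics/c1.png",cv2.resize(t[190:290,390:500],None,fx=6,fy=6,interpolation=cv2.INTER_CUBIC)[:600])
cv2.imwrite("pics/c2.png",cv2.resize(t[95:245,260:400],None,fx=4,fy=4,interpolation=cv2.INTER_CUBIC))
a=cv2.resize(s[175:285,215:325],None,fx=5,fy=5,interpolation=cv2.INTER_CUBIC)
cv2.imwrite("pics/c3.png",a)
a=cv2.resize(s[215:375,200:340],None,fx=3.7,fy=3.7,interpolation=cv2.INTER_CUBIC)
cv2.imwrite("pics/c4.png",a)
```

```text
(no output)
```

View pics/c1.png

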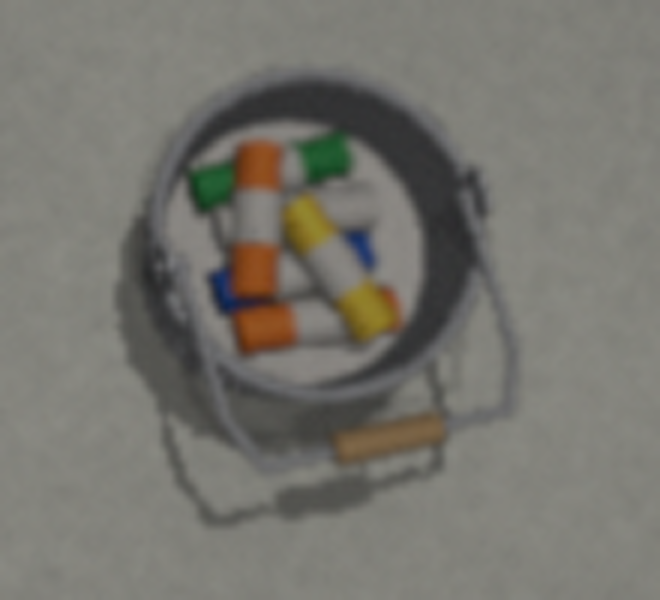

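View pics/c2.png

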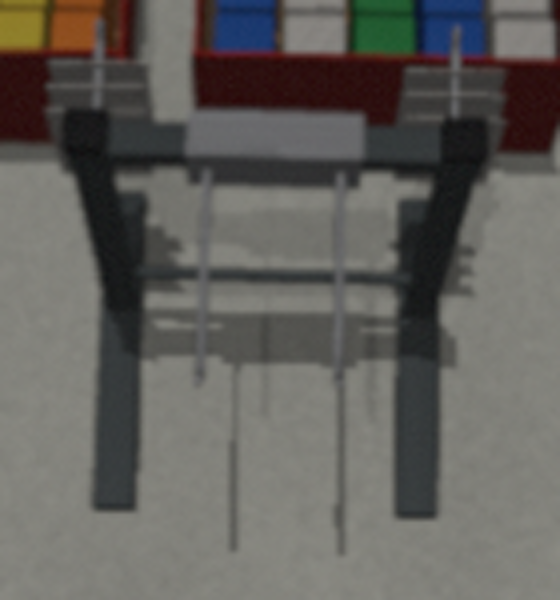

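View pics/c3.png

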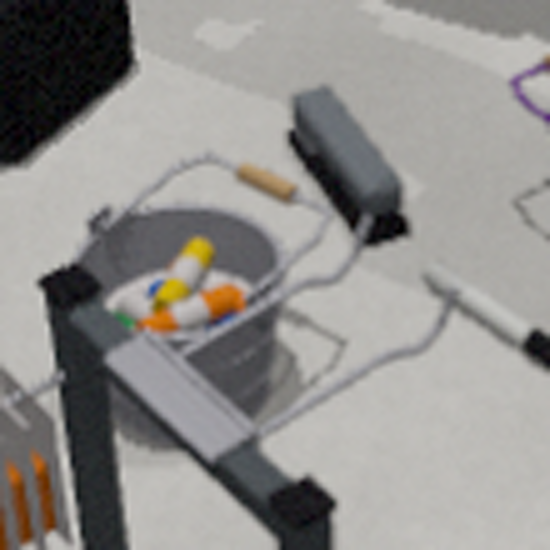

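View pics/c4.png

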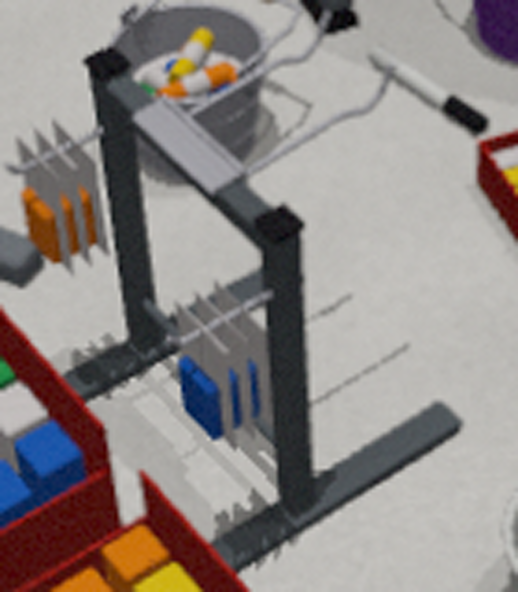

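The close crops confirm the choice: galvanised pail at top-image (440,230), with its wire bail and wooden grip folded towards the robot and the grip at (455,263). The purple pail and the tub are excluded. The rack's prong tips are at top-image (310,190) and (345,189). Next I fit the poses.

```bash
cat > h.py <<'E'
import cv2, numpy as np
from scipy.optimize import least_squares
from workcell import ctrl, get_image, calibration
F=np.diag([1,-1,-1.])
C={n:calibration(n) for n in("scene","top")}
def proj(n,P):
    c=C[n];V=np.array(c["view"]);R=F@V[:3,:3];t=F@V[:3,3]
    K=np.array([[c["fx"],0,c["cx"]],[0,c["fy"],c["cy"]],[0,0,1.]])
    return cv2.projectPoints(np.atleast_2d(P).astype(float),cv2.Rodrigues(R)[0],t,K,np.array(c["D"],float))[0][:,0]
def ray(n,uv):
    c=C[n];V=np.array(c["view"]);R=F@V[:3,:3];t=F@V[:3,3]
    K=np.array([[c["fx"],0,c["cx"]],[0,c["fy"],c["cy"]],[0,0,1.]])
    p=cv2.undistortPoints(np.array([[uv]],float),K,np.array(c["D"],float))[0,0]
    return -R.T@t, R.T@np.array([p[0],p[1],1])
def atz(n,uv,z):
    o,d=ray(n,uv); return o+d*(z-o[2])/d[2]
def tri(us,ut):
    r=least_squares(lambda P:np.r_[proj("scene",P)[0]-us,proj("top",P)[0]-ut],[600,0,100])
    return r.x,np.abs(r.fun).max()
def Rz(a): return np.array([[np.cos(a),-np.sin(a),0],[np.sin(a),np.cos(a),0],[0,0,1]])
E
cat > fit.py <<'E'
from h import *
c1=lambda u,v:(390+(u+.5)/6-.5,190+(v+.5)/6-.5)
c2=lambda u,v:(260+(u+.5)/4-.5,95+(v+.5)/4-.5)
c3=lambda u,v:(215+(u+.5)/5-.5,175+(v+.5)/5-.5)
c4=lambda u,v:(200+(u+.5)/3.7-.5,215+(v+.5)/3.7-.5)
print("grip",tri(c3(266,182),c1(390,438)))
print("crownends L",tri(c3(328,213),c1(265,465)),"R",tri(c3(205,157),c1(512,408)))
print("tips L",tri(c3(452,297),c2(199,380)),"R",tri(c3(372,215),c2(339,376)))
# rack
obs=[("top",c2(114,509),(-130,90,6)),("top",c2(416,517),(-130,-90,6)),("scene",c4(446,411),(-130,90,6)),
 ("scene",c4(278,222),(0,90,268)),("scene",c4(108,62),(0,-90,268)),("top",c2(86,130),(0,90,268)),("top",c2(466,135),(0,-90,268))]
def res(p):
    return np.concatenate([proj(n,Rz(p[2])@np.array(P)+[p[0],p[1],0])[0]-uv for n,uv,P in obs])
r=least_squares(res,[750,0,0],loss="soft_l1");print("rack",r.x,np.round(res(r.x).reshape(-1,2),1).tolist())
# pail
def hp(b,y,l=80): return (-l*np.cos(b),y,100+l*np.sin(b))
ob=[("top",c1(390,438),0),("scene",c3(266,182),0),("top",c1(265,465),46),("top",c1(512,408),-46),("scene",c3(328,213),46),("scene",c3(205,157),-46)]
def res2(p):
    T=lambda P:Rz(p[2])@np.array(P)+[p[0],p[1],0]
    o=[proj(n,T(hp(p[3],y)))[0]-uv for n,uv,y in ob]
    o.append(proj("top",T((0,-58,105)))[0]-c1(472,190)); o.append(proj("top",T((0,58,105)))[0]-c1(162,275))
    # rim circle extents in top
    th=np.linspace(0,2*np.pi,73); rim=np.array([T((62.5*np.cos(a),62.5*np.sin(a),94)) for a in th]); q=proj("top",rim)
    o.append(np.array([q[:,1].min(),q[:,1].max()])-[c1(310,70)[1],c1(310,398)[1]])
    o.append(np.array([q[:,0].min(),q[:,0].max()])-[c1(150,250)[0],c1(482,230)[0]])
    return np.concatenate(o)
r2=least_squares(res2,[600,-250,0.1,0.1],loss="soft_l1");print("pail",r2.x,np.round(res2(r2.x).reshape(-1,2),1).tolist())
p=r2.x;print("grip fit",Rz(p[2])@np.array(hp(p[3],0))+[p[0],p[1],0])
rp=r.x
print("hook nominal crown",Rz(rp[2])@np.array([-93-9,0,247])+[rp[0],rp[1],0])
for P in (tri(c3(452,297),c2(199,380))[0],tri(c3(372,215),c2(339,376))[0]): print("tip in rack",Rz(-rp[2])@(P-[rp[0],rp[1],0]))
for nm,uv,z in (("tub",(212,215),0),("carton",(322,304),0),("marker",(404,312),8),("stapler",(480,318),20),("scannr",(442,148),10)):
    print(nm,atz("top",uv,z).round())
E
python3 fit.py
```

```text
grip (array([ 485.99846874, -294.75219025,  108.01746672]), np.float64(0.06697199694269784))
crownends L (array([ 475.33637474, -249.33595449,  107.34852304]), np.float64(0.2772795637774834)) R (array([ 498.00349274, -340.29979167,  105.68076986]), np.float64(0.013857678828912867))
tips L (array([594.00472404,  14.7368996 , 273.68532828]), np.float64(0.1911901300323393)) R (array([593.54489116, -47.72123869, 282.68546806]), np.float64(1.1503334992642067))
rack [717.8996719  -18.08180325   6.28229991] [[0.2, 0.4], [0.2, -0.1], [1.1, 0.9], [-0.1, -0.4], [-1.0, -0.5], [-0.4, -0.4], [-0.1, 0.2]]
pail [ 5.62660968e+02 -2.72731177e+02  2.75867533e-01  9.31319580e-02] [[-0.3, 0.1], [0.0, 0.2], [0.3, 1.0], [-0.5, -0.4], [0.1, -0.5], [0.1, -0.2], [0.1, -0.2], [1.3, -1.2], [-0.3, 0.8], [-0.8, 0.1]]
grip fit [ 486.01941083 -294.427286    107.43979084]
hook nominal crown [615.89971188 -17.99149286 247.        ]
tip in rack [-123.92395684   32.7089939   273.68532828]
tip in rack [-124.32848936  -29.74952704  282.68546806]
tub [604. 258.   0.]
carton [396. -12.   0.]
marker [ 381. -202.    8.]
stapler [ 370. -376.   20.]
scannr [ 781. -300.   10.]
```

Run:
```python
from h import *
from scipy.spatial.transform import Rotation as R
o=ctrl.get_obs();M=R.from_rotvec(o["orientation"]).as_matrix();print(M.round(3))
print("jaw yaw",np.arctan2(M[1,1],M[0,1]))
p=[562.7,-272.7,.276];b=.093
for y in(33,-33,0): print(y,Rz(p[2])@np.array([-80*np.cos(b),y,100+80*np.sin(b)])+[p[0],p[1],0]-(o["ee_pos"]*[1,1,0]))
print(o["ee_pos"])
```

```text
[[-0.     0.352 -0.936]
 [ 0.001 -0.936 -0.352]
 [-1.    -0.001 -0.   ]]
jaw yaw -1.2109706433529517
33 [257.16489157 321.86215659 107.42927988]
-33 [275.1505005  258.3600474  107.42927988]
0 [266.15769604 290.111102   107.42927988]
[ 219.90267707 -584.51763073  221.99755916]
```

Request:
move_arm:
  rows:
    - [20,30,20,0.18,-1]
    - [40,65,20,0.36,-1]
    - [65,100,20,0.54,-1]
    - [90,135,10,0.72,-1]
    - [115,170,0,0.9,-0.5]
    - [145,200,-10,1.08,0]
    - [170,230,-20,1.26,0.3]
    - [200,265,-30,1.44,0.5]
    - [230,295,-40,1.487,0.5]
    - [257,322,-50,1.487,0.5]
    - [257,322,-60,1.487,0.5]
    - [257,322,-60,1.487,0.5]

```text
t: 1.6
ee_pos: [475.9, -262.3, 161.0]
orientation: [1.002, 1.331, -1.005]
ft_force: [-1.1, -0.6, 0.4]
width: 22.1
```

Run:
```python
from h import *
t=get_image("top");s=get_image("scene")
cv2.imwrite("pics/t1.png",cv2.resize(t[180:300,380:510],None,fx=5,fy=5,interpolation=cv2.INTER_CUBIC))
cv2.imwrite("pics/s1.png",cv2.resize(s[100:290,200:360],None,fx=3,fy=3,interpolation=cv2.INTER_CUBIC))
o=ctrl.get_obs();print({k:np.round(o[k],3) for k in("t","ee_pos","ft_force","width","qpos")})
```

```text
{'t': np.float64(1.7), 'ee_pos': array([ 476.141, -263.187,  161.951]), 'ft_force': array([-0.084, -0.143, -0.561]), 'width': np.float64(21.887), 'qpos': array([-5.260e-01,  3.870e-01,  1.854e+00, -1.000e-03,  9.010e-01,
       -8.000e-01])}
```

View pics/t1.png

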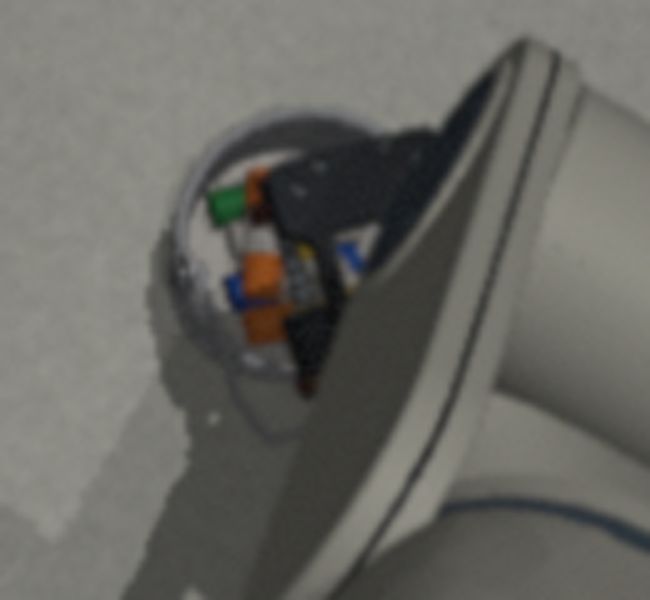

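View pics/s1.png

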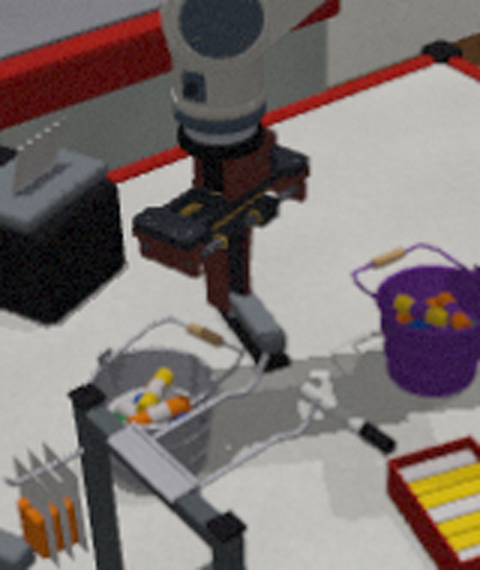

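Scene view: the fingers are above the bail wire just left of the sleeve, with the tips near scene pixel (277,201) and nothing touched. I descend so the tips stay above the rim, at z about 99.

Request:
move_arm:
  rows:
    - [1,0.5,-20,0,0.6]
    - [1,0.5,-40,0,0.6]
    - [1,0.5,-52,0,0.6]
    - [1,0.5,-58,0,0.6]
    - [1,0.5,-62,0,0.6]
    - [1,0.5,-63,0,0.6]
    - [1,0.5,-63,0,0.6]

```text
t: 2.58
ee_pos: [477.3, -262.8, 99.3]
orientation: [1.003, 1.328, -1.005]
ft_force: [-0.2, -0.5, 0.4]
width: 17.2
```

Run:
```python
from h import *
s=get_image("scene")
cv2.imwrite("pics/s2.png",cv2.resize(s[160:270,210:330],None,fx=5,fy=5,interpolation=cv2.INTER_CUBIC))
o=ctrl.get_obs();print({k:np.round(o[k],3) for k in("t","ee_pos","ft_force","width")})
```

```text
{'t': np.float64(2.625), 'ee_pos': array([ 477.398, -262.778,   99.286]), 'ft_force': array([-0.433,  0.04 , -0.266]), 'width': np.float64(17.559)}
```

View pics/s2.png

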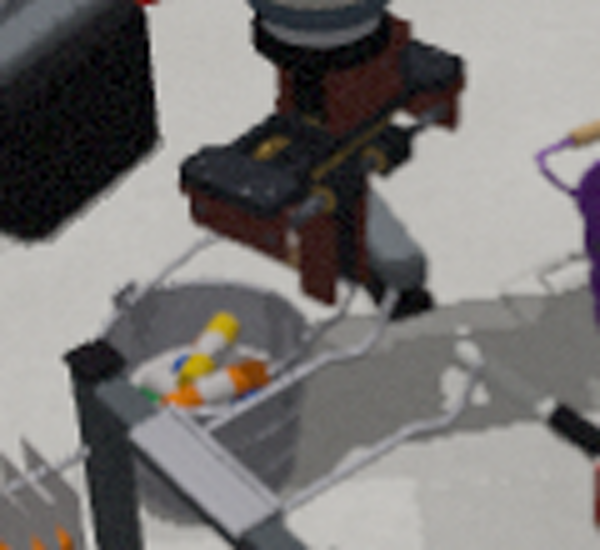

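Request:
move_arm:
  rows:
    - [0,0,0,0,0.72]
    - [0,0,0,0,0.72]
    - [0,0,0,0,0.8]
    - [0,0,0,0,0.8]

```text
t: 3.12
ee_pos: [477.4, -262.7, 99.3]
orientation: [1.003, 1.328, -1.005]
ft_force: [-0.2, -0.1, -0.1]
width: 8.8
```

Request:
move_arm:
  rows:
    - [0,0,0,0,0.85]
    - [0,0,0,0,0.85]
    - [0,0,0,0,0.85]

```text
t: 3.5
ee_pos: [477.4, -262.7, 99.3]
orientation: [1.003, 1.328, -1.005]
ft_force: [0.0, -0.3, -0.7]
width: 6.5
```

Request:
move_arm:
  rows:
    - [0,0,0,0,0.88]
    - [0,0,0,0,0.9]
    - [0,0,0,0,0.9]

```text
t: 3.88
ee_pos: [477.5, -262.8, 99.3]
orientation: [1.003, 1.327, -1.005]
ft_force: [-0.2, -0.1, -0.4]
width: 4.5
```

Request:
move_arm:
  rows:
    - [0,0,0,0,0.92]
    - [0,0,0,0,0.92]

```text
t: 4.12
ee_pos: [477.4, -262.8, 99.3]
orientation: [1.003, 1.327, -1.005]
ft_force: [0.3, -0.3, -0.4]
width: 4.0
```

Request:
move_arm:
  rows:
    - [0,0,0,0,0.95]
    - [0,0,0,0,0.95]

```text
t: 4.38
ee_pos: [477.5, -262.9, 99.3]
orientation: [1.003, 1.327, -1.006]
ft_force: [-0.4, -1.0, -0.2]
width: 3.1
```

Request:
move_arm:
  rows:
    - [0,0,0,0,0.95]
    - [0,0,0,0,0.95]

```text
t: 4.62
ee_pos: [477.5, -262.9, 99.3]
orientation: [1.003, 1.327, -1.006]
ft_force: [-0.3, -1.0, -1.3]
width: 3.6
```

Run:
```python
from h import *
s=get_image("scene");t=get_image("top")
cv2.imwrite("pics/s3.png",cv2.resize(s[160:270,210:330],None,fx=5,fy=5,interpolation=cv2.INTER_CUBIC))
cv2.imwrite("pics/t3.png",cv2.resize(t[180:300,380:510],None,fx=5,fy=5,interpolation=cv2.INTER_CUBIC))
o=ctrl.get_obs();print({k:np.round(o[k],3) for k in("t","ee_pos","ft_force","width")})
```

```text
{'t': np.float64(4.725), 'ee_pos': array([ 477.479, -262.924,   99.309]), 'ft_force': array([-0.24 , -0.168, -0.981]), 'width': np.float64(3.52)}
```

View pics/s3.png

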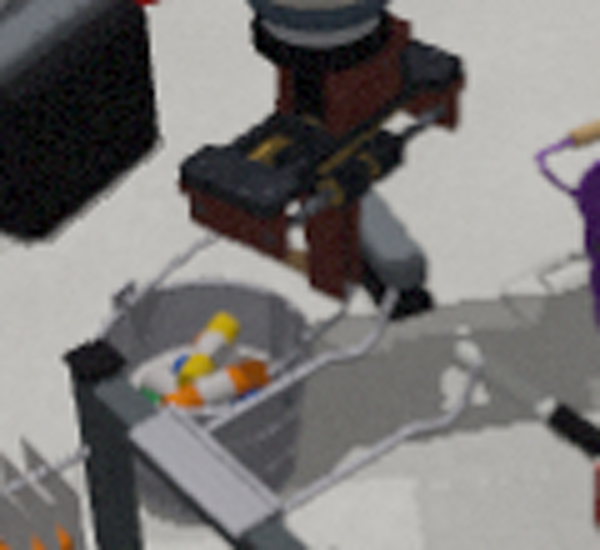

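View pics/t3.png

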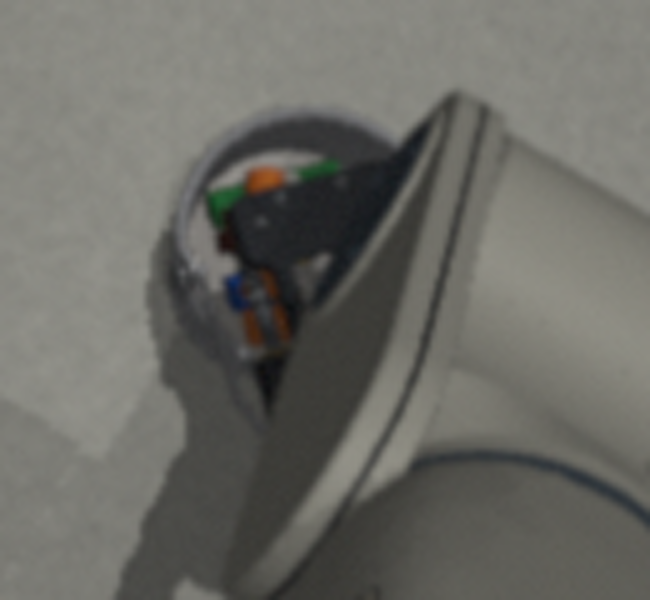

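The pinch holds on the bare wire: width is 3.5 against 2.2 commanded, and the sleeve is visible right beside the finger. I raise it along the arc, a small part first.

Request:
move_arm:
  rows:
    - [0.6,0.2,4,0,0.95]
    - [1.2,0.3,8.5,0,0.95]
    - [2,0.6,12.5,0,0.95]
    - [3.1,0.9,16.2,0,0.95]
    - [3.1,0.9,16.2,0,0.95]

```text
t: 5.35
ee_pos: [480.6, -262.1, 115.9]
orientation: [1.003, 1.327, -1.005]
ft_force: [-1.2, -1.8, 0.3]
width: 3.3
```

Run:
```python
from h import *
s=get_image("scene")
cv2.imwrite("pics/s4.png",cv2.resize(s[160:270,210:330],None,fx=5,fy=5,interpolation=cv2.INTER_CUBIC))
o=ctrl.get_obs();print({k:np.round(o[k],3) for k in("t","ee_pos","ft_force","width")})
```

```text
{'t': np.float64(5.4), 'ee_pos': array([ 480.581, -262.11 ,  115.752]), 'ft_force': array([-1.092, -0.968,  0.157]), 'width': np.float64(3.198)}
```

View pics/s4.png

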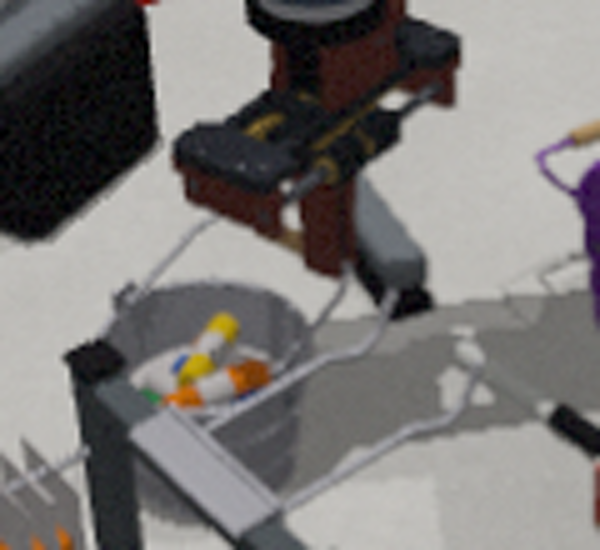

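Request:
move_arm:
  rows:
    - [1,0.3,4,0,0.95]
    - [2.3,0.6,7.5,0,0.95]
    - [4,1.1,11.2,0,0.95]
    - [5.6,1.6,14.7,0,0.95]
    - [7.6,2.2,18.2,0,0.95]
    - [9.7,2.7,21.5,0,0.95]
    - [12,3.4,24.8,0,0.95]
    - [14.3,4,27.9,0,0.95]
    - [14.3,4,27.9,0,0.95]

```text
t: 6.52
ee_pos: [495.1, -258.1, 144.0]
orientation: [1.003, 1.327, -1.005]
ft_force: [-2.4, -0.8, 1.0]
width: 3.5
```

Run:
```python
from h import *
s=get_image("scene")
cv2.imwrite("pics/s5.png",cv2.resize(s[160:270,210:330],None,fx=5,fy=5,interpolation=cv2.INTER_CUBIC))
o=ctrl.get_obs();print({k:np.round(o[k],3) for k in("t","ee_pos","ft_force","width")})
```

```text
{'t': np.float64(6.575), 'ee_pos': array([ 494.878, -258.105,  143.817]), 'ft_force': array([-1.541, -0.417,  0.268]), 'width': np.float64(3.492)}
```

View pics/s5.png

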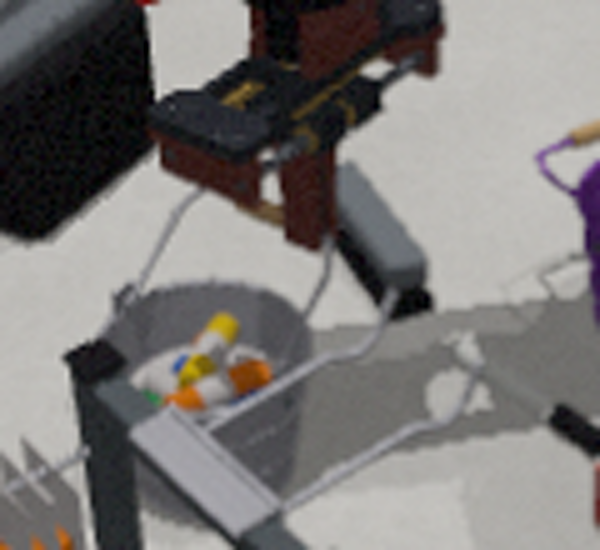

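Request:
move_arm:
  rows:
    - [0,0,0,0,0.8]
    - [2,0.5,0,0,0.8]
    - [6,1.7,4,0,0.8]
    - [10.2,2.9,8,0,0.8]
    - [14.5,4.1,12,0,0.8]
    - [19.4,5.5,15,0,0.8]
    - [19.4,5.5,15,0,0.8]

```text
t: 7.45
ee_pos: [514.9, -252.5, 159.2]
orientation: [1.003, 1.326, -1.005]
ft_force: [-2.3, 1.0, 2.8]
width: 9.1
```

Run:
```python
from h import *
s=get_image("scene")
cv2.imwrite("pics/s6.png",cv2.resize(s[150:270,210:330],None,fx=5,fy=5,interpolation=cv2.INTER_CUBIC))
o=ctrl.get_obs();print({k:np.round(o[k],3) for k in("t","ee_pos","ft_force","width")})
```

```text
{'t': np.float64(7.5), 'ee_pos': array([ 514.559, -252.426,  158.965]), 'ft_force': array([-1.061,  1.266,  1.342]), 'width': np.float64(8.763)}
```

View pics/s6.png

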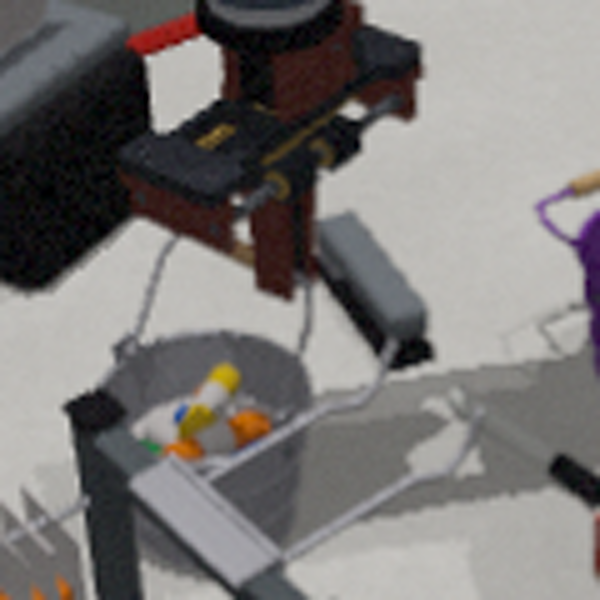

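Request:
move_arm:
  rows:
    - [5,1.4,3,0,0.8]
    - [10,2.8,5.5,0,0.8]
    - [15.5,4.4,8,0,0.8]
    - [21,5.9,10,0,0.8]
    - [26.5,7.5,11.5,0,0.8]
    - [32,9,12,0,0.8]
    - [36,10.2,12,0,0.8]
    - [39,11,12,0,0.8]
    - [39,11,12,0,0.8]

```text
t: 8.62
ee_pos: [553.7, -241.3, 170.8]
orientation: [1.003, 1.327, -1.005]
ft_force: [-0.7, 0.7, -0.4]
width: 8.7
```

Run:
```python
from h import *
s=get_image("scene");t=get_image("top");cv2.imwrite("pics/s7r.png",s)
cv2.imwrite("pics/s7.png",cv2.resize(s[150:270,210:330],None,fx=5,fy=5,interpolation=cv2.INTER_CUBIC))
cv2.imwrite("pics/t7.png",cv2.resize(t[180:300,380:510],None,fx=5,fy=5,interpolation=cv2.INTER_CUBIC))
o=ctrl.get_obs();print({k:np.round(o[k],3) for k in("t","ee_pos","ft_force","width")})
```

```text
{'t': np.float64(8.725), 'ee_pos': array([ 553.518, -241.397,  170.897]), 'ft_force': array([-0.125, -0.408, -0.05 ]), 'width': np.float64(8.824)}
```

View pics/s7.png

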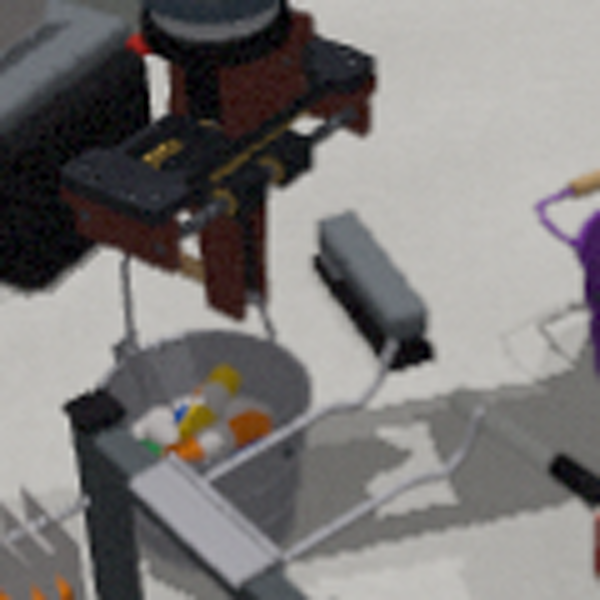

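View pics/t7.png

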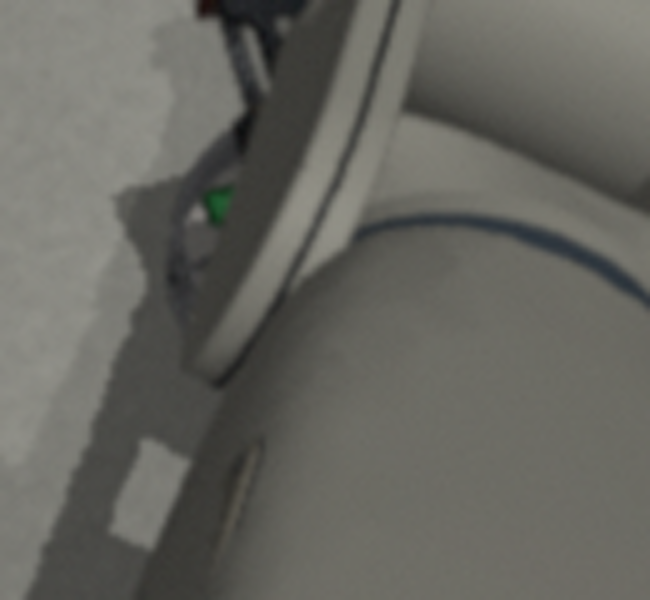

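Request:
move_arm:
  rows:
    - [0,0,0,0,0.2]
    - [0,0,0,0,0.2]
    - [0,0,0,0,0.2]
    - [3,-10,0,0,0.2]
    - [6,-21,-4,0,0.2]
    - [8.5,-31.5,-10,0,0.2]
    - [8.5,-31.5,-10,0,0.2]

```text
t: 9.6
ee_pos: [561.7, -273.8, 159.9]
orientation: [1.004, 1.328, -1.006]
ft_force: [0.5, -0.2, 0.1]
width: 35.1
```

Run:
```python
from h import *
s=get_image("scene")
cv2.imwrite("pics/s8.png",cv2.resize(s[150:270,210:330],None,fx=5,fy=5,interpolation=cv2.INTER_CUBIC))
o=ctrl.get_obs();print({k:np.round(o[k],3) for k in("t","ee_pos","ft_force","width")})
```

```text
{'t': np.float64(9.65), 'ee_pos': array([ 561.629, -273.281,  160.176]), 'ft_force': array([-0.113, -0.205, -0.323]), 'width': np.float64(35.144)}
```

View pics/s8.png

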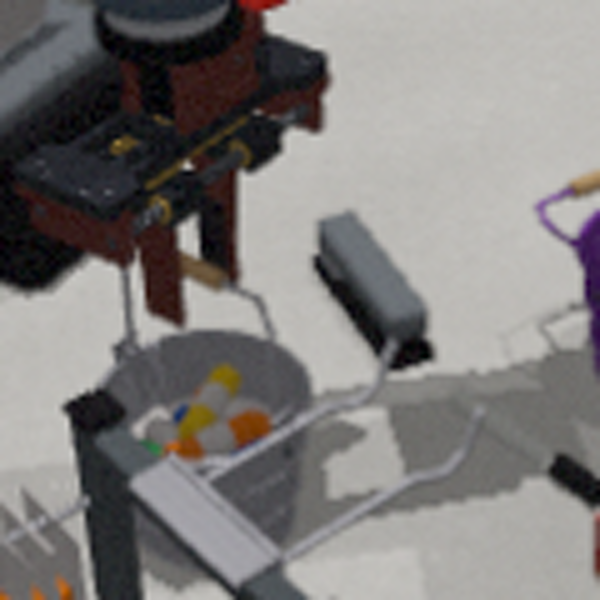

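Run:
```python
from h import *
for b in(1.45,1.54,1.6,1.7):
  P=[Rz(.276)@np.array([-80*np.cos(b),y,100+80*np.sin(b)])+[562.7,-272.7,0] for y in(0,20,46)]
  print(b,((proj("scene",P)-[210,150])*5).round(0).tolist())
```

```text
1.45 [[202.0, 262.0], [230.0, 275.0], [267.0, 291.0]]
1.54 [[193.0, 268.0], [221.0, 280.0], [258.0, 297.0]]
1.6 [[187.0, 272.0], [215.0, 285.0], [253.0, 301.0]]
1.7 [[178.0, 280.0], [206.0, 293.0], [243.0, 309.0]]
```

The bail stands upright at about 1.53 rad: the sleeve's right end is at crop (224,280), as the model predicts. The pail has not moved. I close on the sleeve.

Request:
move_arm:
  rows:
    - [0,0,0,0,0.5]
    - [0,0,0,0,0.6]
    - [0,0,0,0,0.68]
    - [0,0,0,0,0.75]
    - [0,0,0,0,1]
    - [0,0,0,0,1]
    - [0,0,0,0,1]

```text
t: 10.52
ee_pos: [561.7, -273.2, 160.4]
orientation: [1.004, 1.328, -1.006]
ft_force: [-0.9, 1.9, 2.9]
width: 12.3
```

Request:
move_arm:
  rows:
    - [0,0,0.5,0,1]
    - [0,0,1,0,1]
    - [0,0,2,0,1]
    - [0,0,3,0,1]
    - [0,0,5,0,1]
    - [0,0,8,0,1]
    - [0,0,12,0,1]
    - [0,0,16,0,1]
    - [0,0,20,0,1]
    - [0,0,20,0,1]
    - [0,0,20,0,1]

```text
t: 11.9
ee_pos: [561.7, -273.2, 180.3]
orientation: [1.004, 1.328, -1.006]
ft_force: [-0.0, -0.0, -4.9]
width: 12.3
```

Run:
```python
from h import *
s=get_image("scene");cv2.imwrite("pics/s9r.png",s)
cv2.imwrite("pics/s9.png",cv2.resize(s[140:300,200:360],None,fx=3.7,fy=3.7,interpolation=cv2.INTER_CUBIC))
o=ctrl.get_obs();print({k:np.round(o[k],3) for k in("t","ee_pos","ft_force","width")})
```

```text
{'t': np.float64(11.95), 'ee_pos': array([ 561.591, -273.13 ,  180.204]), 'ft_force': array([ 0.089,  0.149, -4.221]), 'width': np.float64(12.082)}
```

View pics/s9.png

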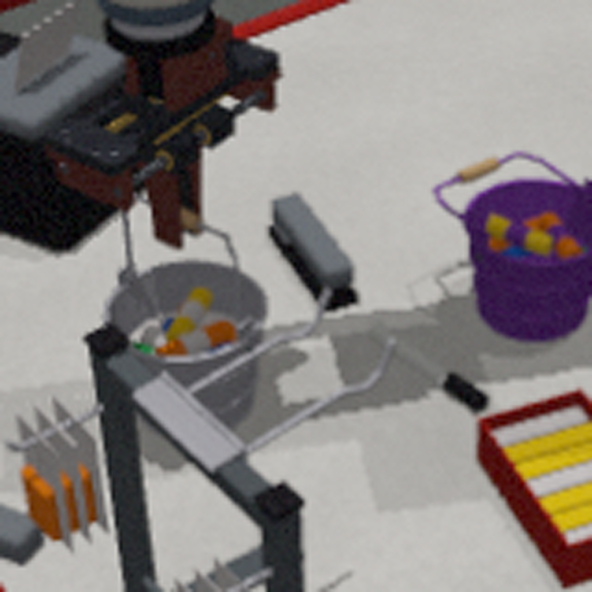

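Run:
```python
from h import *
s=cv2.imread("pics/scene0.png");t=cv2.imread("pics/top0.png")
X=np.array([0,-30,-60,-80,-93,-100,-108,-115.]);Z=np.array([0,-1.5,-3.5,-6,-7.5,-4,5,14.5])
S=dict(scene=(s,(235,190,75,100),8),top=(t,(295,125,60,75),8))
for n,(im,(x,y,w,h),f) in S.items():
    a=cv2.resize(im[y:y+h,x:x+w],None,fx=f,fy=f,interpolation=cv2.INTER_CUBIC)
    b=a.copy()
    for d,c in((-10,(0,0,255)),(0,(0,255,0)),(10,(255,0,0))):
        for yy in(32,-32):
            P=np.c_[717.9-9+X,np.full(8,-18.1+yy),250+Z+d*-X/93]
            q=((proj(n,P)-[x,y]+.5)*f-.5).round().astype(int)
            cv2.polylines(b,[q.reshape(-1,1,2)],False,c,1)
    out=np.hstack([a,b]); 
    cv2.imwrite(f"pics/ov_{n}.png",cv2.resize(out,None,fx=.66,fy=.66) if n=="scene" else cv2.resize(out,None,fx=.8,fy=.8)); print(out.shape)
```

```text
(800, 1200, 3)
(600, 960, 3)
```

View pics/ov_scene.png

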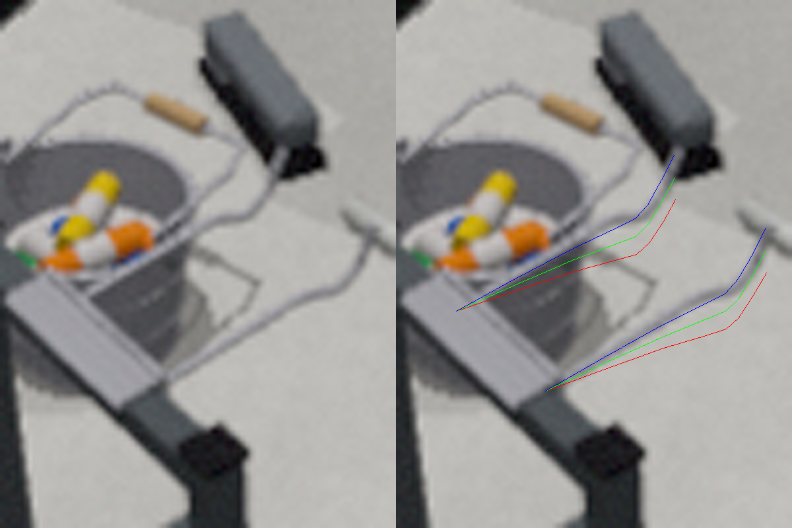

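View pics/ov_top.png

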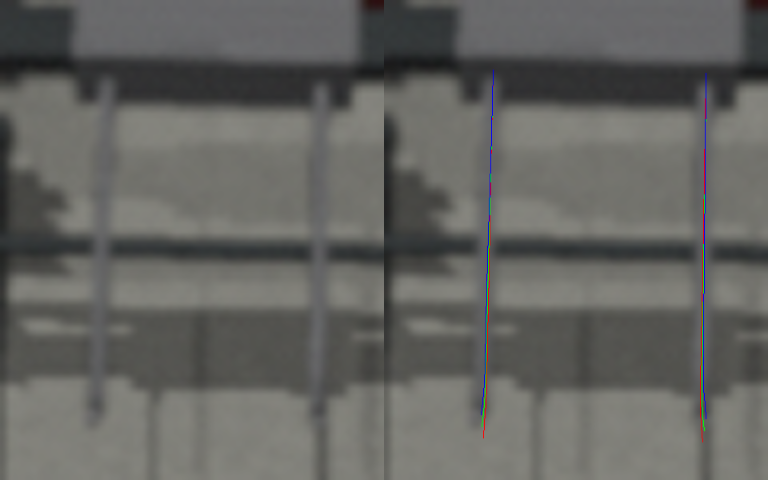

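Weight on the tool is about 4.5 N and the pail hangs level. The overlay puts both prongs about 10 mm above straight, so I expect the crown to rest at z about 257 (TCP about 237). I carry the pail high and around to the front of the hook.

Request:
move_arm:
  rows:
    - [-1,0,5,0,1]
    - [-3,0,14,0,1]
    - [-6,0,26,-0.02,1]
    - [-9,0,38,-0.05,1]
    - [-12,0,50,-0.08,1]
    - [-15,5,62,-0.11,1]
    - [-18,12,74,-0.14,1]
    - [-21,22,86,-0.17,1]
    - [-24,34,96,-0.2,1]
    - [-27,48,102,-0.23,1]
    - [-30,64,105,-0.26,1]
    - [-31,80,105,-0.276,1]

```text
t: 13.45
ee_pos: [530.3, -192.4, 286.1]
orientation: [1.211, 1.209, -1.212]
ft_force: [0.1, 0.1, -4.0]
width: 12.0
```

Request:
move_arm:
  rows:
    - [0,18,0,0,1]
    - [0,36,0,0,1]
    - [0,54,0,0,1]
    - [0,72,0,0,1]
    - [0,90,0,0,1]
    - [0,108,0,0,1]
    - [0,126,0,0,1]
    - [0,143,0,0,1]
    - [0,158,0,0,1]
    - [0,169,0,0,1]
    - [0,174,0,0,1]
    - [0,175,0,0,1]

```text
t: 14.95
ee_pos: [530.4, -17.3, 286.1]
orientation: [1.211, 1.209, -1.212]
ft_force: [0.6, 0.4, -3.7]
width: 12.4
```

Run:
```python
from h import *
from scipy.spatial.transform import Rotation as R
s=get_image("scene");t=get_image("top")
cv2.imwrite("pics/s10.png",cv2.resize(s[120:320,180:400],None,fx=3,fy=3,interpolation=cv2.INTER_CUBIC))
cv2.imwrite("pics/t10.png",cv2.resize(t[90:290,220:440],None,fx=3,fy=3,interpolation=cv2.INTER_CUBIC))
o=ctrl.get_obs();print({k:np.round(o[k],3) for k in("t","ee_pos","ft_force","width")})
M=R.from_rotvec(o["orientation"]).as_matrix();print(np.arctan2(M[1,1],M[0,1]))
```

```text
{'t': np.float64(15.05), 'ee_pos': array([530.374, -17.63 , 286.084]), 'ft_force': array([ 0.31 , -0.03 , -3.527]), 'width': np.float64(12.224)}
-0.00350907855151591
```

View pics/s10.png

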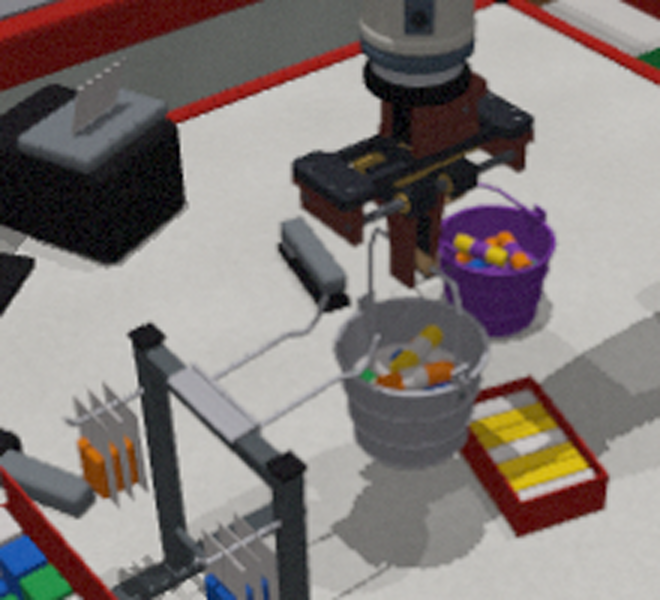

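View pics/t10.png

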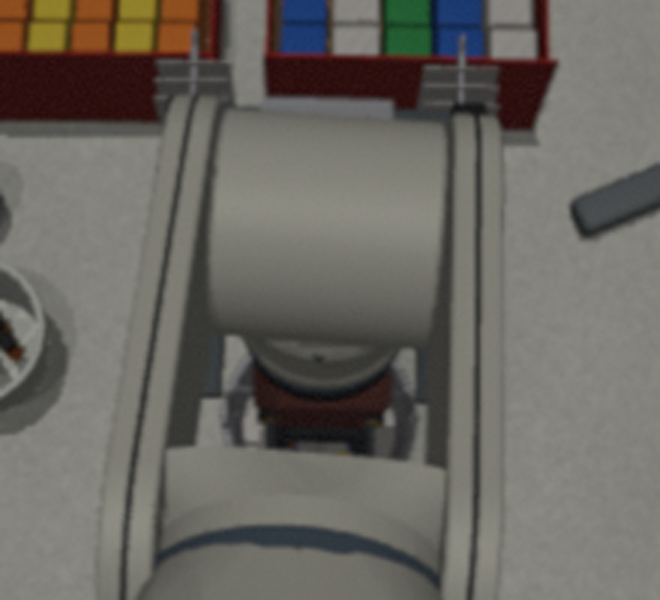

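Request:
move_arm:
  rows:
    - [8,0.5,0,0,1]
    - [20,0.5,0,0,1]
    - [32,0.5,0,0,1]
    - [44,0.5,0,0,1]
    - [56,0.5,0,0,1]
    - [68,0.5,0,0,1]
    - [78,0.5,0,0,1]
    - [84,0.5,0,0,1]
    - [86,0.5,0,0,1]
    - [86,0.5,0,0,1]
    - [86,0.5,0,0,1]

```text
t: 16.42
ee_pos: [616.1, -17.1, 286.1]
orientation: [1.211, 1.209, -1.213]
ft_force: [-0.0, -0.4, -3.9]
width: 11.9
```

Run:
```python
from h import *
s=get_image("scene");cv2.imwrite("pics/s11r.png",s)
cv2.imwrite("pics/s11.png",cv2.resize(s[150:290,215:355],None,fx=4.2,fy=4.2,interpolation=cv2.INTER_CUBIC))
o=ctrl.get_obs();print({k:np.round(o[k],3) for k in("t","ee_pos","ft_force","width")})
```

```text
{'t': np.float64(16.475), 'ee_pos': array([616.08 , -17.142, 286.132]), 'ft_force': array([-0.246, -0.579, -3.52 ]), 'width': np.float64(12.28)}
```

View pics/s11.png

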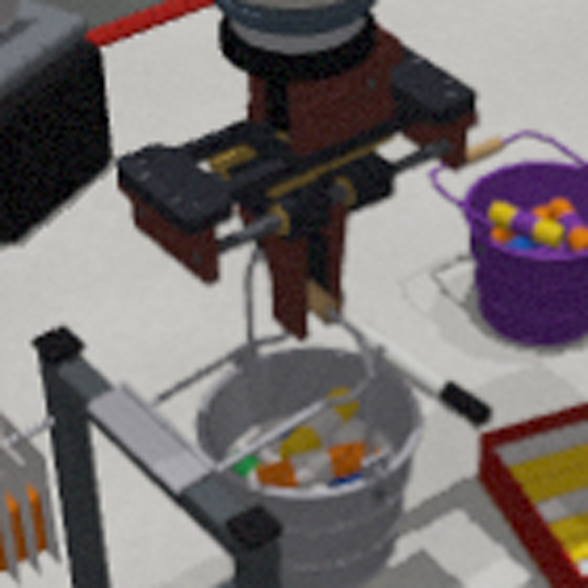

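Run:
```python
from h import *
s=cv2.imread("pics/s11r.png");f=7;x,y,w,h=250,205,70,65
a=cv2.resize(s[y:y+h,x:x+w],None,fx=f,fy=f,interpolation=cv2.INTER_CUBIC);b=a.copy()
def L(P,c):
    q=((proj("scene",np.array(P,float))-[x,y]+.5)*f-.5).round().astype(int);cv2.polylines(b,[q.reshape(-1,1,2)],False,c,1)
L([(616,-17-54,226),(616,-17-46,306),(616,-17+46,306),(616,-17+54,226)],(0,255,0))
X=np.array([0,-30,-60,-80,-93,-100,-108,-115.]);Z=np.array([0,-1.5,-3.5,-6,-7.5,-4,5,14.5])
for yy in(32,-32): L(np.c_[709+X,np.full(8,-17+yy),250+Z-10*X/93],(255,0,0))
cv2.imwrite("pics/ov2.png",cv2.resize(np.hstack([a,b]),None,fx=.8,fy=.8))
```

```text
(no output)
```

View pics/ov2.png

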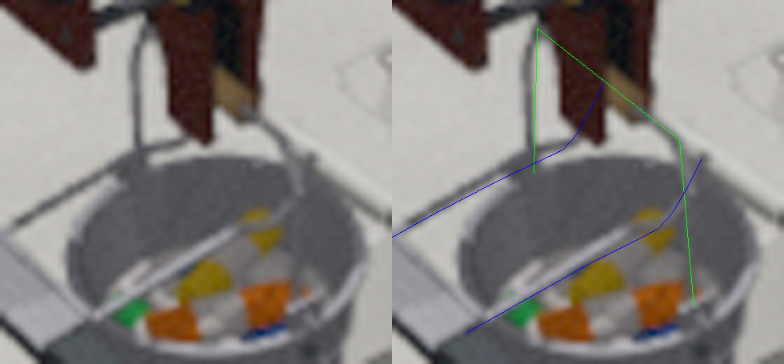

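The overlay shows both prongs running inside the bail window, with the left dip near scene pixel (299,243). The real dips sit slightly above my +10 model. I lower and feel for contact.

Request:
move_arm:
  rows:
    - [0,0,-6,0,1]
    - [0,0,-13,0,1]
    - [0,0,-20,0,1]
    - [0,0,-26,0,1]
    - [0,0,-30,0,1]
    - [0,0,-33,0,1]
    - [0,0,-34,0,1]
    - [0,0,-34,0,1]

```text
t: 17.48
ee_pos: [616.2, -17.2, 252.2]
orientation: [1.211, 1.208, -1.213]
ft_force: [-0.7, 0.2, -3.5]
width: 12.0
```

Request:
move_arm:
  rows:
    - [0,0,-1,0,1]
    - [0,0,-2,0,1]
    - [0,0,-3,0,1]
    - [0,0,-4,0,1]
    - [0,0,-4,0,1]

```text
t: 18.1
ee_pos: [616.1, -17.1, 248.1]
orientation: [1.211, 1.209, -1.213]
ft_force: [-0.0, 0.8, -3.6]
width: 11.8
```

Request:
move_arm:
  rows:
    - [0,0,-0.5,0,1]
    - [0,0,-1,0,1]
    - [0,0,-1.5,0,1]
    - [0,0,-2,0,1]
    - [0,0,-2,0,1]

```text
t: 18.73
ee_pos: [616.1, -17.2, 246.1]
orientation: [1.211, 1.209, -1.213]
ft_force: [-0.5, 0.7, -3.8]
width: 12.1
```

Request:
move_arm:
  rows:
    - [0,0,-0.5,0,1]
    - [0,0,-1,0,1]
    - [0,0,-1.5,0,1]
    - [0,0,-2,0,1]
    - [0,0,-2,0,1]

```text
t: 19.35
ee_pos: [616.0, -17.2, 244.0]
orientation: [1.211, 1.209, -1.213]
ft_force: [0.6, -0.7, -5.2]
width: 12.3
```

Request:
move_arm:
  rows:
    - [0,0,-0.5,0,1]
    - [0,0,-1,0,1]
    - [0,0,-1,0,1]
    - [0,0,-1,0,1]

```text
t: 19.85
ee_pos: [616.0, -17.1, 243.0]
orientation: [1.211, 1.209, -1.213]
ft_force: [-0.3, 0.1, -4.3]
width: 12.0
```

Request:
move_arm:
  rows:
    - [0,0,-0.5,0,1]
    - [0,0,-1,0,1]
    - [0,0,-1,0,1]
    - [0,0,-1,0,1]

```text
t: 20.35
ee_pos: [616.0, -17.1, 242.0]
orientation: [1.211, 1.209, -1.213]
ft_force: [0.4, -0.4, -4.0]
width: 12.1
```

Request:
move_arm:
  rows:
    - [0,0,-0.5,0,1]
    - [0,0,-1,0,1]
    - [0,0,-1,0,1]
    - [0,0,-1,0,1]

```text
t: 20.85
ee_pos: [616.0, -17.2, 241.0]
orientation: [1.211, 1.209, -1.213]
ft_force: [-0.1, 0.4, -4.3]
width: 12.4
```

Request:
move_arm:
  rows:
    - [0,0,-0.5,0,1]
    - [0,0,-1,0,1]
    - [0,0,-1,0,1]
    - [0,0,-1,0,1]

```text
t: 21.35
ee_pos: [616.0, -17.1, 240.0]
orientation: [1.211, 1.209, -1.213]
ft_force: [1.1, -0.3, -3.7]
width: 12.0
```

Run:
```python
from h import *
s=get_image("scene")
cv2.imwrite("pics/s12.png",cv2.resize(s[185:285,235:335],None,fx=6,fy=6,interpolation=cv2.INTER_CUBIC))
o=ctrl.get_obs();print({k:np.round(o[k],3) for k in("t","ee_pos","ft_force","width")})
```

```text
{'t': np.float64(21.4), 'ee_pos': array([616.053, -17.12 , 239.982]), 'ft_force': array([-1.312, -0.179, -4.562]), 'width': np.float64(11.834)}
```

View pics/s12.png

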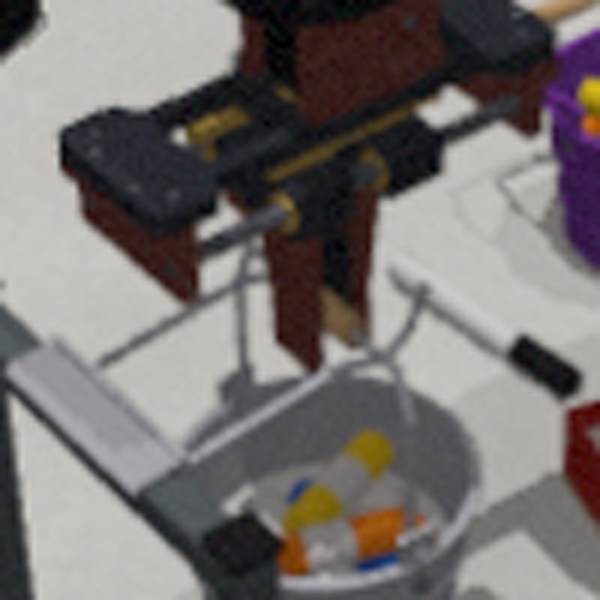

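The crown is now just above the left prong's dip near crop (375,355), with the upturned tip at (425,290) in front of it. I keep feeling downwards.

Request:
move_arm:
  rows:
    - [0,0,-0.5,0,1]
    - [0,0,-1,0,1]
    - [0,0,-1,0,1]
    - [0,0,-1,0,1]

```text
t: 21.9
ee_pos: [616.1, -17.1, 239.0]
orientation: [1.211, 1.209, -1.213]
ft_force: [0.3, -0.5, -3.6]
width: 12.2
```

Request:
move_arm:
  rows:
    - [0,0,-0.5,0,1]
    - [0,0,-1,0,1]
    - [0,0,-1,0,1]
    - [0,0,-1,0,1]

```text
t: 22.4
ee_pos: [616.2, -17.1, 238.2]
orientation: [1.211, 1.208, -1.213]
ft_force: [-0.8, -0.8, -0.8]
width: 12.2
```

Request:
move_arm:
  rows:
    - [0,0,-0.5,0,1]
    - [0,0,-1,0,1]
    - [0,0,-1,0,1]
    - [0,0,-1,0,1]

```text
t: 22.9
ee_pos: [616.2, -17.1, 237.5]
orientation: [1.211, 1.208, -1.212]
ft_force: [-1.9, 0.4, 2.6]
width: 12.6
```

Request:
move_arm:
  rows:
    - [0,0,0.4,0,1]
    - [0,0,0.4,0,1]

```text
t: 23.15
ee_pos: [616.2, -17.1, 237.8]
orientation: [1.211, 1.208, -1.213]
ft_force: [-1.9, 0.1, 0.5]
width: 12.3
```

Run:
```python
from h import *
s=get_image("scene");t=get_image("top")
cv2.imwrite("pics/s13.png",cv2.resize(s[205:275,245:325],None,fx=8,fy=8,interpolation=cv2.INTER_CUBIC))
for i in range(3):
  o=ctrl.get_obs();print({k:np.round(o[k],3) for k in("t","ee_pos","ft_force","moment","width")}); get_image("scene")
```

```text
{'t': np.float64(23.25), 'ee_pos': array([616.207, -17.133, 237.819]), 'ft_force': array([-1.416, -0.023, -0.51 ]), 'moment': array([ 0.019,  0.178, -0.017]), 'width': np.float64(12.227)}
{'t': np.float64(23.3), 'ee_pos': array([616.22 , -17.123, 237.828]), 'ft_force': array([-1.446,  0.297,  0.592]), 'moment': array([-0.024,  0.194,  0.002]), 'width': np.float64(11.914)}
{'t': np.float64(23.35), 'ee_pos': array([616.169, -17.128, 237.766]), 'ft_force': array([-1.624,  0.962,  0.962]), 'moment': array([-0.066,  0.179, -0.005]), 'width': np.float64(12.187)}
```

View pics/s13.png

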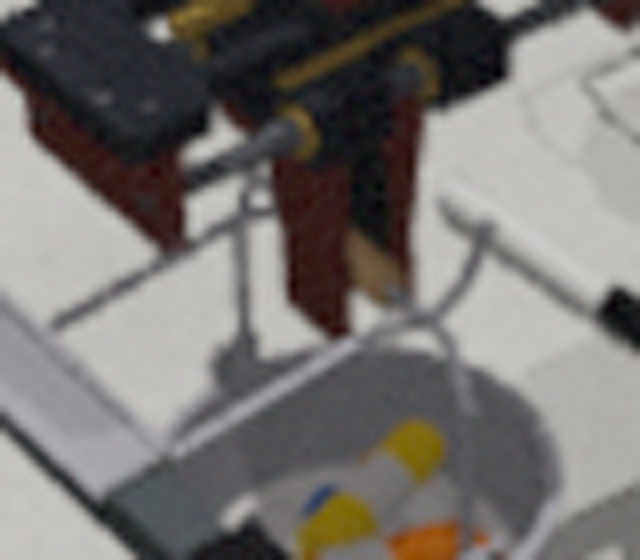

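Request:
move_arm:
  rows:
    - [-0.7,0,0,0,1]
    - [-1.5,0,0,0,1]
    - [-1.5,0,0,0,1]
    - [-1.5,0,0,0,1]

```text
t: 23.9
ee_pos: [614.7, -17.1, 237.7]
orientation: [1.211, 1.208, -1.213]
ft_force: [0.0, 0.4, -0.6]
width: 12.0
```

Run:
```python
from h import *
for i in range(4):
  o=ctrl.get_obs();print({k:np.round(o[k],3) for k in("t","ee_pos","ft_force","moment","width")}); get_image("scene")
```

```text
{'t': np.float64(23.9), 'ee_pos': array([614.654, -17.137, 237.729]), 'ft_force': array([ 0.006,  0.374, -0.643]), 'moment': array([-0.047, -0.138,  0.011]), 'width': np.float64(11.981)}
{'t': np.float64(23.95), 'ee_pos': array([614.614, -17.124, 237.702]), 'ft_force': array([-0.389, -0.565, -0.277]), 'moment': array([ 0.002, -0.088,  0.004]), 'width': np.float64(11.918)}
{'t': np.float64(24.0), 'ee_pos': array([614.651, -17.115, 237.729]), 'ft_force': array([-0.144,  0.364, -0.69 ]), 'moment': array([ 0.005, -0.084,  0.038]), 'width': np.float64(12.072)}
{'t': np.float64(24.05), 'ee_pos': array([614.639, -17.156, 237.717]), 'ft_force': array([ 1.549, -0.374, -1.266]), 'moment': array([ 0.014, -0.095, -0.001]), 'width': np.float64(12.243)}
```

The hook carries the pail: Fz is about -0.6 of -4, Fx about 0, and the moment about x about 0, so both prongs share the load. I release gently.

Request:
move_arm:
  rows:
    - [0,0,0,0,0.7]
    - [0,0,0,0,0.65]
    - [0,0,0,0,0.55]
    - [0,0,0,0,0.4]
    - [0,0,0,0,0.2]
    - [0,0,0,0,0.2]

```text
t: 24.85
ee_pos: [614.6, -17.1, 237.7]
orientation: [1.211, 1.208, -1.213]
ft_force: [0.2, 0.2, 0.1]
width: 34.5
```

Run:
```python
from h import *
s=get_image("scene")
cv2.imwrite("pics/s14.png",cv2.resize(s[195:295,235:335],None,fx=6,fy=6,interpolation=cv2.INTER_CUBIC))
o=ctrl.get_obs();print({k:np.round(o[k],3) for k in("t","ee_pos","ft_force","width")})
```

```text
{'t': np.float64(24.9), 'ee_pos': array([614.652, -17.128, 237.721]), 'ft_force': array([ 0.536, -0.455,  0.09 ]), 'width': np.float64(35.467)}
```

View pics/s14.png

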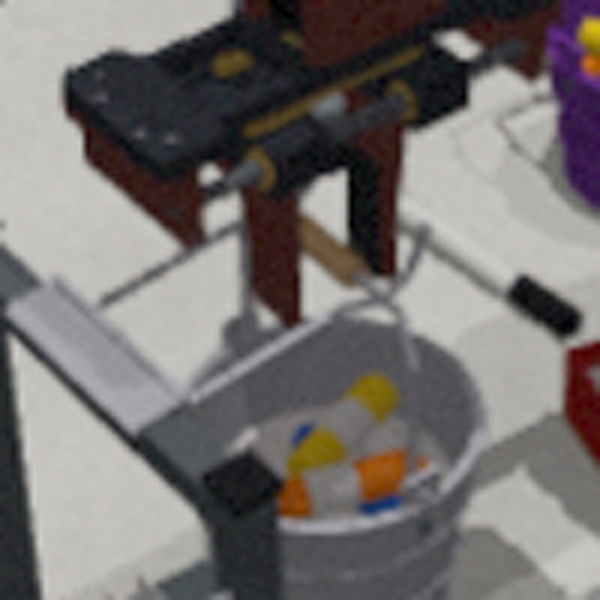

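The sleeve is free between the open fingers at crop (330,250), and the crown lies on the prong at (375,290), behind the tip at (425,230). I retreat straight up, then back.

Request:
move_arm:
  rows:
    - [0,0,3,0,0.2]
    - [0,0,8,0,0.2]
    - [0,0,16,0,0.2]
    - [0,0,26,0,0.2]
    - [0,0,38,0,0.2]
    - [0,0,52,0,0.2]
    - [0,0,68,0,0.2]
    - [0,0,84,0,0.2]
    - [0,0,100,0,0.2]
    - [-10,0,110,0,0.2]
    - [-30,0,115,0,0.2]
    - [-55,0,115,0,0.2]

```text
t: 26.4
ee_pos: [557.9, -17.1, 352.8]
orientation: [1.211, 1.209, -1.213]
ft_force: [-0.7, 0.2, -0.0]
width: 35.3
```

Request:
move_arm:
  rows:
    - [-20,-20,0,0,0.2]
    - [-45,-50,0,0,0.2]
    - [-70,-90,0,0,0.2]
    - [-95,-130,0,0,0.2]
    - [-120,-170,0,0,0.2]
    - [-140,-215,0,0,0.2]
    - [-160,-260,0,0,0.2]
    - [-175,-300,0,0,0.2]
    - [-190,-335,0,0,0.2]
    - [-200,-360,0,0,0.2]
    - [-200,-370,0,0,0.2]
    - [-200,-370,0,0,0.2]

```text
t: 27.9
ee_pos: [357.7, -386.6, 352.5]
orientation: [1.212, 1.209, -1.213]
ft_force: [-0.5, 0.2, 0.7]
width: 35.3
```

Run:
```python
from h import *
s=get_image("scene");t=get_image("top")
cv2.imwrite("pics/s15.png",s);cv2.imwrite("pics/t15.png",t)
cv2.imwrite("pics/s15c.png",cv2.resize(s[200:300,230:330],None,fx=6,fy=6,interpolation=cv2.INTER_CUBIC))
cv2.imwrite("pics/t15c.png",cv2.resize(t[100:240,260:400],None,fx=4.2,fy=4.2,interpolation=cv2.INTER_CUBIC))
o=ctrl.get_obs();print({k:np.round(o[k],3) for k in("t","ee_pos","ft_force","width")})
```

```text
{'t': np.float64(28.0), 'ee_pos': array([ 358.045, -386.079,  352.624]), 'ft_force': array([-0.67 , -0.268, -0.052]), 'width': np.float64(35.288)}
```

View pics/s15c.png

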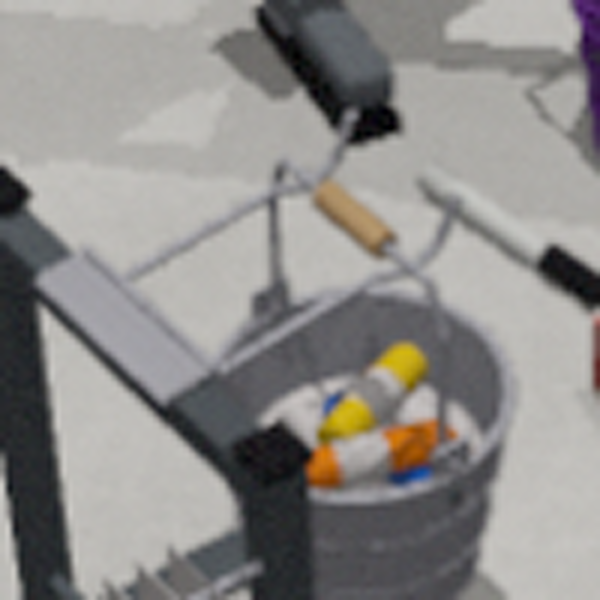

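View pics/t15.png

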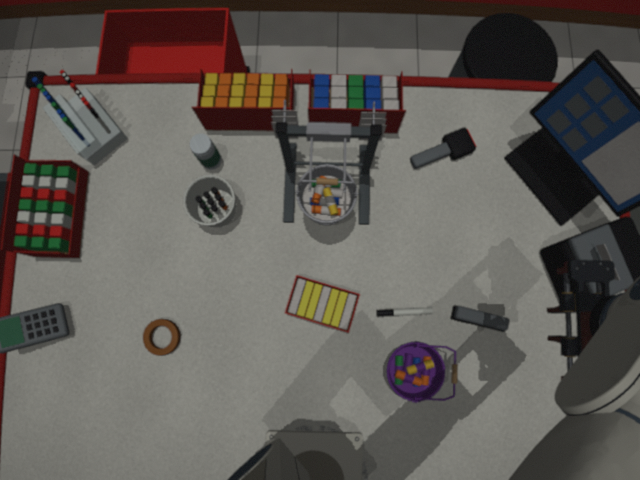

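View pics/t15c.png

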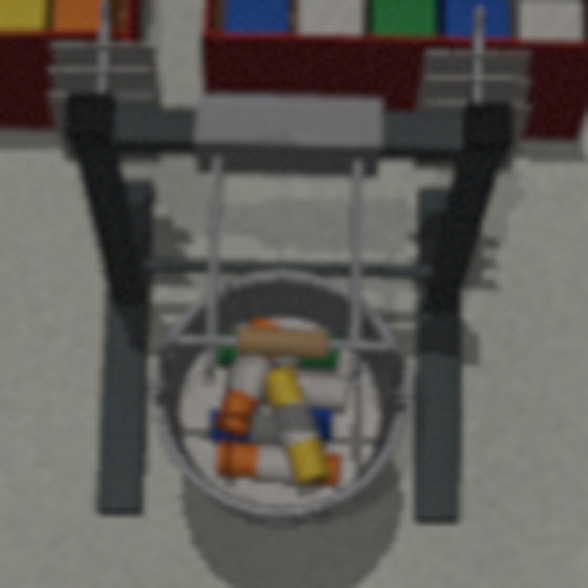

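The crown (top crop v about 342) lies across both prongs (u about 212 and 357), behind the tips (v about 375). Nothing else has moved, and the arm is clear.

```bash
python3 -c "
from workcell import ctrl
print(ctrl.close_job())"
```

```text
the job is handed in; nothing more can be done
None
```

The pail is hanging by its bail on the empty two-prong hook, and I handed the job in at about 28 s of the 72 s allowed. No verdict was reported.

- **Raising the bail:** I pinched the bare wire beside the grip and lifted the bail to about 40°. I then pushed it upright with one finger, using about 1–3 N. In the camera views the pail neither slid nor tipped.
- **Hanging the pail:** I took it by the wooden grip, carried it to the front of the hook and lowered it until the prongs were felt. They sit about 11 mm higher than straight ones would.
- **Peak force on the prongs:** I overshot briefly by about 0.7 mm, so they took roughly 6.5 N together, under the 15 N limit. I eased back and moved the crown 1.5 mm to remove a sideways pull before letting go.

**Last checks:**
- Before release the hook carried most of the weight: the tool read about -0.6 N, against -4 N while carrying. The load was even on both prongs.
- After release the last pictures show the crown across both prongs behind their tips, with the arm clear. None of the other things on the counter show any movement.
- No check failed. My first camera reading of the right prong's height was about 9 mm above the left's, but the overlay and the even load showed no such difference.

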